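# Close a microscope lamp housing on its dowels and hold it shut

### The arm

A 6-joint arm with a two-finger parallel gripper is mounted at the origin on the work surface. World frame = base frame: x ahead of the robot, y to its left, z up, the work surface at z = 0. Lengths are in mm, angles in rad, forces in N, time in s.
With the tool pointing down it reaches from about 325 to 875 mm from the base axis. Payload 4.4 kg.
Tool frame: the origin (TCP) lies on the centre line of the jaws, within the pads' length; the fingertips stand ahead of it and the grasp point (between the pads) lies 6 mm ahead of it (ctrl.tcp_to_tips is the z of the fingertips in the tool frame, in mm); z points along the fingers, y is the direction in which the jaws open and shut (so a half turn about z gives the same grasp; the last joint's range is limited). The gripper opens to 85 mm and grips with 20 to 120 N. Pads are 22 mm wide; open, the fingers measure 114 mm over their backs; the gripper's body (76 mm by 85 mm) begins 54 mm behind the grasp point. The pads swing forward as they close: fully open they stand 13 mm farther back than shut.
Start: joints at [-1.317, 0.207, 1.542, -0, 1.393, -0.15], TCP at [225.915, -528.763, 256.282] pointing down, gripper open.
Joint ranges: [-2.73, 2.73], [-0.86, 2.22], [0.23, 2.46], [-1.11, 4.25], [0.08, 2.63], [-2.82, 2.82]. Speed limits (rad/s): [2.79, 2.79, 3.14, 3.14, 3.14, 3.14].

### API

Orientations are given as a 3x3 rotation matrix whose columns are the frame's x, y, z axes.
In Python, from plant import ctrl, sensors, optics gives the robot as it stands. Calls block until the motion is done:
- ctrl.move_ptp(position, orientation): joint-space move of the TCP to a pose.
- ctrl.move_l(position, rot=None, vel=150, threshold=None): straight line of the TCP; rot=None keeps the orientation; vel is the mean speed in mm/s. With threshold (N) it stops when the force on the tool has changed by that much, and returns True; else False.
- ctrl.set_joints(angles): joint-space move.
- ctrl.gripper_to(opening, force=None): finger opening in mm; force is the grip in N (None keeps the last); returns when the fingers have stopped.
- ctrl.hold(seconds).
- ctrl.solve_ik(position, orientation): joint angles nearest the present ones, or None.
- sensors.read_state(): the state.
- optics.grab_frame(name): name is "scene" or "top"; returns (picture, depth): 420x560x3 uint8, red, green, blue; 420x560 float32, mm along the optical axis (not along the pixel's ray), 0 where there is no reading.
- optics.camera_params(name): a dict with "mtx" (3x3 intrinsics, pixels), "R" (3x3) and "t" (3): a world point X has camera coordinates R X + t. Camera axes: x right, y down, z forward; pixel columns grow to the right and rows downward; lengths in mm; the calibration is good to about 2 mm. A picture is of the moment at which its call begins. camera_params takes no time and is no camera call.
A pose or a line that the arm cannot do raises ctrl.MotionError and nothing moves.
- ctrl.finish_job(): hands the job in, once; it reports no verdict.
The state is a dict: "t": time; "q": joint angles; "qvel": joint speeds; "tau": joint torques, N m; "eef_pos": TCP position; "eef_rot": TCP orientation; "force": force on the tool from outside, world axes, zero at the start; "wrist_torque": the same for the moment, N m; "grip_width": finger opening in mm.
Only numpy, scipy, OpenCV 4.12 (cv2) and the standard library are available. Lean on these libraries where they do the work, as an engineer would, in place of code of your own. Each camera call takes 0.05 s, during which the arm holds its last target. There are 200 camera calls.

### The job

The blue setting block still stands in the open lower half of the microscope lamp housing: put it back upright, fully down, in the blue-labelled slot of the block rack and let go of it. Then pick up the loose upper half by its black neck, fit it on the lower half's two dowels and press it down against the springs until the two halves meet all round; finish while still holding it pressed shut, without letting go. Leave the green block, the jar and the eyepiece where they are.

Things in the scene. Friction and masses are not known exactly. Their poses are not given: they have to be found in the camera images.
- blue_block_mid (a point): Centre of the loose upright blue block, 30 x 30 mm, 70 mm tall, about 150 g; x, y square to its four like sides. It starts on the floor of the lower half, near its middle (this point then 41 mm above the bench). Gripped across two sides, 15 mm or more above this centre, fingertips stay clear of the lower half's rim and the slot's walls.
- lower_half: Lower half, fixed: open white tray 150 mm (x) by 90 mm (y), origin at its underside's centre on the bench. Floor at 6 mm, walls 8 mm thick, flat rim at 30 mm. Two steel dowels, 8 mm across, tapered tips, at x = +55 and -55 mm, y = 0, end 48 mm above the bench; a brass spring collar, 17 mm across, round each stands up to 36 mm, 6 mm over the rim.
- collars (a joint): How far the two spring collars (moving as one) are pressed down, m: 0 = up, 0.006 = level with the lower half's rim, where the upper half meets it. They push up with about 5 N at 0 and 15 N at 0.006: the upper half alone rests on them 6 mm above the rim, and comes up again if not pressed.
- upper_neck (a point): Centre of the black neck, 44 (x) x 40 (y) x 40 mm high, on the loose upper half: white plate 150 (x) x 90 (y) x 12 mm, about 300 g, starting flat on the bench. Point 32 mm above the plate's underside. Two 10.5 mm through holes at x = +55 and -55 mm, y = 0; fits either way round. Shut, this point is 62 mm above the lower half's origin; on the springs 68 mm.
- slot_blue_floor (a point): Centre of the inner floor of the blue-labelled slot: fixed grey pocket, 36 x 36 mm inside (x, y), 21 mm deep, 5 mm walls, floor 15 mm and rim 36 mm above the bench, coloured labels on its two y sides. Three slots stand 80 mm apart in a row along x on a wooden board 250 x 90 x 10 mm; their order differs from run to run.
- slot_yellow_floor (a point): Centre of the inner floor of the yellow-labelled slot: the same pocket, empty; stays empty.
- slot_green_floor (a point): Centre of the inner floor of the green-labelled slot: the same pocket, holding the green block.
- green_block_mid (a point): Centre of the green setting block (same size as the blue one) standing in its green slot; leave alone.
- jar_mid (a point): Centre of a closed amber jar, 42 mm across, 60 mm tall, standing on the bench; leave alone.
- eyepiece_mid (a point): Centre of a black microscope eyepiece, 34 mm across, 55 mm tall, standing on the bench; leave alone.
Not all that is in view belongs to the job. Leave any orange look-alike of the part that bears upper_neck alone.

How it is judged (in metres and radians):
On the way:
1. the blue block stands fully down in the blue slot and is let go (horizontal distance between blue_block_mid and slot_blue_floor below 0.006 m and z of blue_block_mid in the frame of slot_blue_floor below 0.038 m and angle between blue_block_mid's own z axis and vertical below 0.1 rad and contact force between the fingers and blue_block below 0.1 N), for 0.2 s.
At the end, for the whole second after the job is handed in: Blue block upright in the blue slot (within 6 mm of centre, 3 mm of its floor). Upper half on both dowels, shut on the lower half to within 1.7 mm, level within 0.03 rad, collars down at least 4.2 mm, at rest, fingers still bearing on it with over 2 N (horizontal distance between blue_block_mid and slot_blue_floor below 0.006 m and z of blue_block_mid in the frame of slot_blue_floor below 0.038 m and angle between each of blue_block_mid, upper_neck's own z axis and vertical below 0.1 rad and horizontal distance between upper_neck and lower_half below 0.004 m and z of upper_neck in the frame of lower_half between 0.059 and 0.0637 m and angle between the z axis of upper_neck and the z axis of lower_half, either way round below 0.03 rad and angle between the x axis of upper_neck and the x axis of lower_half, either way round below 0.06 rad and value of joint collars above 0.0042 m and contact force between the fingers and upper_half above 2 N and linear speed of upper_half below 0.02 m/s); the arm keeps its last pose, push and grip.
It fails at once if the green block is disturbed (distance of green_block_mid from where it was at the start of the episode above 0.015 m).
It fails at once if the jar is disturbed (distance of jar_mid from where it was at the start of the episode above 0.015 m).
It fails at once if the eyepiece is disturbed (distance of eyepiece_mid from where it was at the start of the episode above 0.015 m).
It also fails if it takes over 72 s, if anything falls off the work surface, if the arm or the gripper's body presses on something with over 40 N, if the wrist force passes 120 N, or if a joint passes its speed limit or range.

## Working session

There is one attempt and no reset: what is moved stays moved. The work goes in short steps, each a Python script; the robot and the scene stay as the last script left them, time stands still between calls to the robot, and variables do not carry over. Pictures are saved under pics/ and viewed, about 8 in all and at most 12, crops included, and the job is handed in when it is done.

```bash
mkdir -p pics; ls
python3 - <<'E'
from plant import ctrl, sensors, optics
import cv2, numpy as np
for n in ("top","scene"):
    p,d=optics.grab_frame(n); np.savez(f"{n}0.npz",p=p,d=d)
    cv2.imwrite(f"pics/{n}0.png",cv2.resize(p[...,::-1],(784,588),interpolation=cv2.INTER_CUBIC))
    c=optics.camera_params(n); print(n,c["mtx"].tolist(),np.round(c["R"],4).tolist(),c["t"])
s=sensors.read_state(); print(s["t"],s["force"],s["eef_rot"],ctrl.tcp_to_tips)
E
```

```text
pics
top [[391.6575579151103, 0.0, 282.0580035602132], [0.0, 391.6575579151103, 204.8710974513624], [0.0, 0.0, 1.0]] [[0.0191, -0.9997, -0.0119], [-0.9931, -0.0176, -0.1157], [0.1154, 0.014, -0.9932]] [  96.40903872  516.13668744 1123.71299178]
scene [[426.05034081750523, 0.0, 273.33131681298204], [0.0, 426.05034081750523, 209.84731262713632], [0.0, 0.0, 1.0]] [[-0.3306, 0.9438, 0.0068], [0.6468, 0.2318, -0.7266], [-0.6873, -0.2358, -0.687]] [ 101.85788357 -307.05180614 1412.0769968 ]
0.1 [-0.2319962  -0.07190886  0.81629485] [[ 9.19584661e-01  3.92891555e-01 -5.25731266e-04]
 [ 3.92891766e-01 -9.19582374e-01  2.07802332e-03]
 [ 3.32984609e-04 -2.11747386e-03 -9.99997703e-01]] 25.0
```

View pics/top0.png

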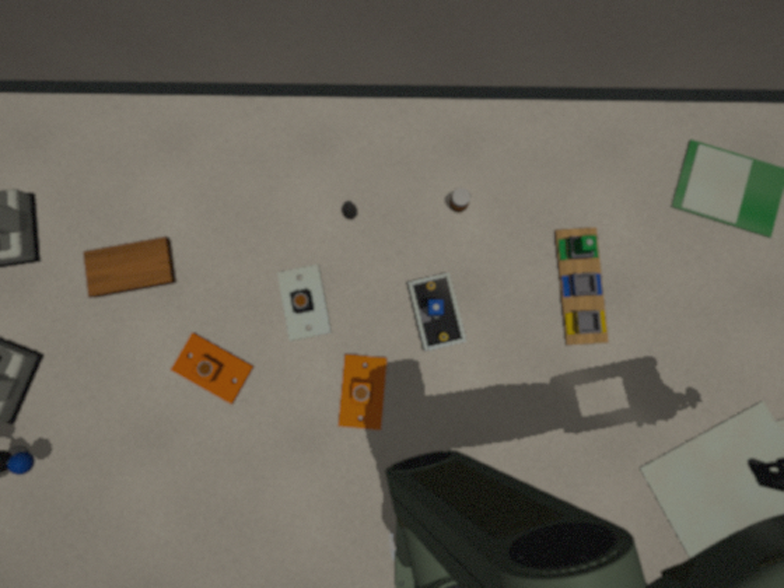

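View pics/scene0.png

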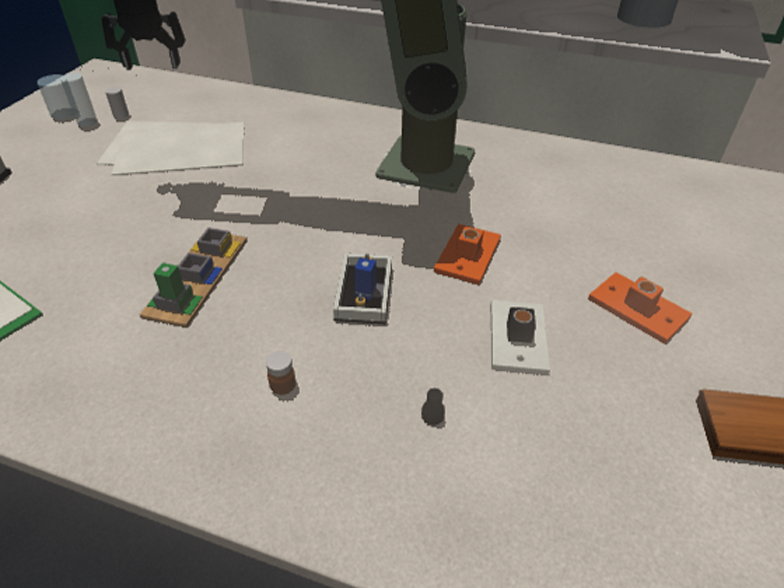

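Top view (scaled 1.4): blue block in tray at (435,308), white upper half with black neck at (302,300), rack at (582,285) with slots green (upper), blue (middle), yellow (lower); jar (459,200), eyepiece (349,210). Orange look-alikes are at (207,368) and (362,392). Now enlarged crops.

Run:
```python
import cv2, numpy as np
def crop(n,x,y,w,h,k):
    p=np.load(f"{n}0.npz")["p"][...,::-1]
    c=cv2.resize(p[y:y+h,x:x+w],None,fx=k,fy=k,interpolation=cv2.INTER_CUBIC)
    c=np.clip(c*1.4,0,255).astype(np.uint8)
    for i in range(0,w,10): cv2.line(c,(i*k,0),(i*k,5),(0,0,255),1); cv2.putText(c,str(x+i),(i*k,14),0,.3,(0,0,255))
    for i in range(0,h,10): cv2.line(c,(0,i*k),(5,i*k),(0,0,255),1); cv2.putText(c,str(y+i),(6,i*k+4),0,.3,(0,0,255))
    return c
a=[crop("top",192,180,50,70,6),crop("top",284,188,56,70,6)]
a=np.hstack([a[0],a[1]]); b=crop("top",392,160,46,92,6)
print(a.shape,b.shape)
h=max(a.shape[0],b.shape[0]); pad=lambda i:np.vstack([i,np.zeros((h-i.shape[0],i.shape[1],3),np.uint8)])
cv2.imwrite("pics/crops_top.png",np.hstack([pad(a)[:,:],pad(b)])[:600,:][:, :])
a=crop("scene",235,175,50,60,6);b=crop("scene",345,208,55,65,6)
h=max(a.shape[0],b.shape[0])
cv2.imwrite("pics/crops_scene.png",np.hstack([pad(a),pad(b)]))
```

```text
(420, 636, 3) (552, 276, 3)
```

```bash
python3 -c "
import cv2
i=cv2.imread('pics/crops_top.png');print(i.shape);s=min(800/i.shape[1],600/i.shape[0],1);cv2.imwrite('pics/crops_top.png',cv2.resize(i,None,fx=s,fy=s,interpolation=cv2.INTER_AREA));print(s)"
```

```text
(552, 912, 3)
0.8771929824561403
```

View pics/crops_top.png

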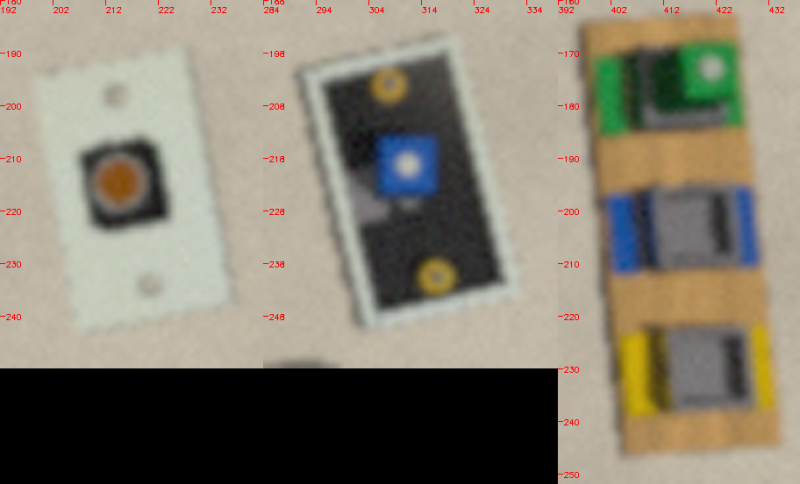

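Crops show holes, collars, block top, rim corners and board corners clearly (readings used in the code below). Convert with the calibration and fit the known shapes.

```bash
cat > h.py <<'E'
import numpy as np, cv2
from plant import ctrl, sensors, optics
def onplane(n,uv,z):
    c=optics.camera_params(n); uv=np.atleast_2d(uv).astype(float)
    r=(np.linalg.inv(c["mtx"])@np.c_[uv,np.ones(len(uv))].T).T@c["R"]
    o=-c["R"].T@c["t"]; z=np.broadcast_to(z,len(uv))
    return o+r*((z-o[2])/r[:,2])[:,None]
def proj(n,X):
    c=optics.camera_params(n); x=(np.atleast_2d(X)@c["R"].T+c["t"])@c["mtx"].T
    return x[:,:2]/x[:,2:]
def fit(model,P):   # planar rigid: centre, yaw, residuals
    m=np.array(model,float); P=P[:,:2]; mc,pc=m.mean(0),P.mean(0)
    a=m-mc; b=P-pc
    th=np.arctan2((a[:,0]*b[:,1]-a[:,1]*b[:,0]).sum(),(a*b).sum())
    R=np.array([[np.cos(th),-np.sin(th)],[np.sin(th),np.cos(th)]])
    return pc-R@mc, th, np.linalg.norm(a@R.T-b,axis=1)
def down(th):  # tool z down, jaw (y) axis at yaw th
    y=np.array([np.cos(th),np.sin(th),0]); z=np.array([0,0,-1.]); return np.c_[np.cross(y,z),y,z]
E
cat > m.py <<'E'
from h import *
S=5.263
cv=lambda pts,u0,x0,y0:[(x0+(u-u0+.5)/S-.5,y0+(v+.5)/S-.5) for u,v in pts]
U=lambda p:cv(p,0,192,180); L=lambda p:cv(p,263.2,284,188); K=lambda p:cv(p,557.9,392,160)
rect=lambda a,b:[(a,b),(a,-b),(-a,-b),(-a,b)]   # image TL,TR,BR,BL = +long,(+b),...
pr=lambda t,r:print(t,np.round(r[0],1),round(float(np.degrees(r[1])),2),np.round(r[2],1))
# long axis: image top->bottom is world +y -> -y
def rc(a,b): return [(a,b),(a,-b),(-a,-b),(-a,b)]
pr("up corners",fit(rc(75,45),onplane("top",U([(35,75),(183,47),(232,300),(78,332)]),12)))
pr("up holes",fit([(55,0),(-55,0)],onplane("top",U([(115,97),(151,285)]),12)))
print("neck top",onplane("top",U([(120,183)]),52)[0])
E
python3 - <<'E'
exec(open('m.py').read())
P=onplane("top",U([(35,75),(183,47),(232,300),(78,332)]),12);print(P.round(1))
for nm,p in (("low",onplane("top",L([(296,72),(453,35),(520,293),(363,327)]),30)),("rack",onplane("top",K([(583,28),(737,14),(780,445),(623,455)]),10)),
  ):
    print(p.round(1)); a,b=(75,45) if nm=="low" else (125,45); pr(nm,fit(rc(a,b),p))
pr("collars",fit([(55,0),(-55,0)],onplane("top",L([(389,86),(437,277)]),36)))
B=onplane("top",L([(378,136),(438,136),(437,196),(378,197)]),76)
print(B.round(1)); pr("block",fit(rc(15,15),B))
print("dots",onplane("top",L([(407,164)]),76)[0],"slotlabels",onplane("top",K([(609,195),(757,188),(758,262),(615,273)]),12).round(1).tolist())
print(onplane("top",np.array([[349,210],[459,200]])/1.4,50))
# depth check
d=np.load("top0.npz")["d"]; c=optics.camera_params("top")
for nm,uv in (("block",L([(420,180)])),("rim",L([(485,160)])),("plate",U([(195,170)])),("neck",U([(160,215)]))):
    u,v=map(int,np.round(uv[0])); X=c["R"].T@(np.linalg.inv(c["mtx"])@[u,v,1]*d[v,u]-c["t"]); print(nm,X.round(1))
E
```

```text
up corners [481.8 301.2] 12.36 [2.  2.3 1.4 0.9]
up holes [480.1 300.5] 12.98 [0.2 0.2]
neck top [480.70481416 300.55651346  52.        ]
[[545.4 359.2  12. ]
 [563.1 275.   12. ]
 [419.1 242.1  12. ]
 [399.5 328.5  12. ]]
[[525.4  83.2  30. ]
 [547.9  -4.6  30. ]
 [404.4 -42.7  30. ]
 [384.1  43.8  30. ]]
low [465.5  19.9] 14.85 [1.1 1.6 0.1 2.7]
[[ 644.5 -237.3   10. ]
 [ 654.1 -325.6   10. ]
 [ 407.9 -343.9   10. ]
 [ 400.6 -256.1   10. ]]
rack [ 526.8 -290.7] 4.46 [3.6 0.8 2.6 2.1]
collars [465.   17.5] 14.69 [0.5 0.5]
[[485.8  38.9  76. ]
 [486.4   6.8  76. ]
 [454.2   7.   76. ]
 [453.1  38.5  76. ]]
block [469.9  22.8] 0.82 [1.5 1.8 1.  1.8]
dots [471.07216582  23.2257364   76.        ] slotlabels [[547.5, -250.0, 12.0], [553.0, -333.9, 12.0], [510.7, -333.4, 12.0], [503.0, -252.7, 12.0]]
[[673.13141791 205.31867849  50.        ]
 [698.37390713 -25.85379225  50.        ]]
block [462.2  17.1  73.7]
rim [477.8 -23.6  31.3]
plate [492.1 264.4  12.6]
neck [464.8 278.   51.5]
```

View pics/crops_scene.png

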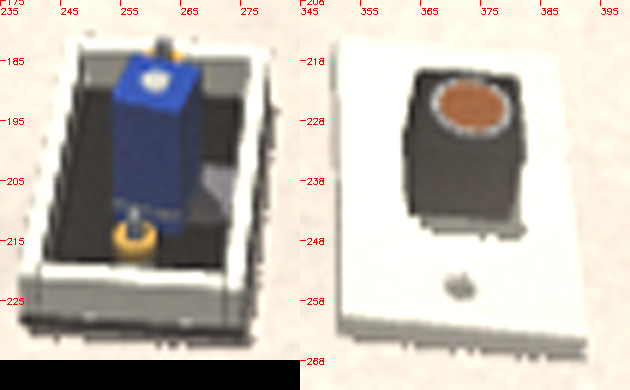

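Readings agree with the known sizes (lower half ≈ (465,19) yaw 14.7°, block (470.5,23) yaw ≈1°, blue slot (528,-292) yaw 4.4°, upper (481,300.7) yaw 12.7°). Grasp the block across its y sides, lift, and look.

Run:
```python
from h import *
R=down(np.radians(-89.2)); print(sensors.read_state()["t"])
ctrl.gripper_to(65,40)
ctrl.move_ptp([470.5,23,150],R)
ctrl.move_l([470.5,23,68],vel=120)
ctrl.gripper_to(20,40); s=sensors.read_state(); print(s["grip_width"],s["eef_pos"],s["force"],s["t"])
ctrl.move_l([470.5,23,170],vel=120)
R=down(np.radians(-85.6))
ctrl.move_ptp([528,-292,170],R)
s=sensors.read_state(); print(s["grip_width"],s["force"],s["t"])
p,d=optics.grab_frame("scene"); q,_=optics.grab_frame("top"); np.savez("s1.npz",p=p,d=d,q=q)
a=cv2.resize(p[90:250,60:220,::-1],None,fx=2.45,fy=2.45,interpolation=3);b=cv2.resize(q[130:290,360:520,::-1],None,fx=2.45,fy=2.45,interpolation=3)
cv2.imwrite("pics/s1.png",np.hstack([a,b]))
```

```text
0.1
29.669994802503446 [471.24951991  22.94229042  68.90465401] [-0.04820491  0.08038763  4.04790294] 3.8667
29.599645523365343 [-0.37329087  0.41373943 -1.11414902] 6.0833
```

View pics/s1.png

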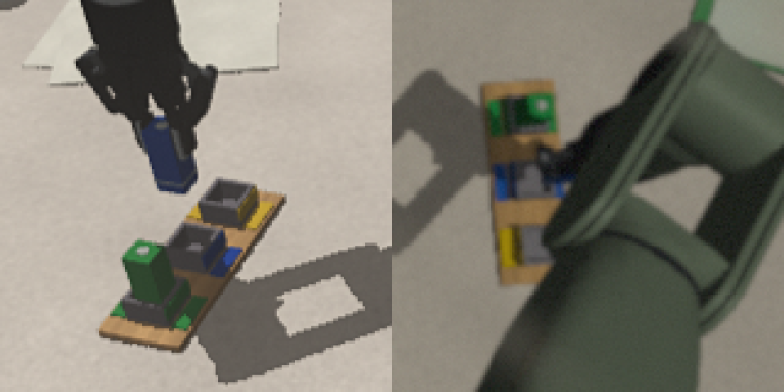

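Block is held upright above the middle (blue) slot, block bottom at (177,190), slot opening around (195,243) in the crop. Lower with contact detection.

Run:
```python
from h import *
ctrl.move_l([528,-292,106],vel=120)
s0=sensors.read_state(); print(s0["eef_pos"],s0["force"])
r=ctrl.move_l([528,-292,76],vel=30,threshold=5)
s=sensors.read_state(); print(r,s["eef_pos"],s["force"]-s0["force"],s["wrist_torque"]-s0["wrist_torque"],s["t"])
p,d=optics.grab_frame("scene"); np.savez("s2.npz",p=p,d=d)
cv2.imwrite("pics/s2.png",cv2.resize(p[130:240,90:200,::-1],None,fx=5,fy=5,interpolation=3))
```

```text
[ 528.47550649 -292.07663048  106.46242754] [-0.85245155 -0.1891149  -0.66535387]
True [ 527.59074985 -291.72601394   77.92357789] [0.83993578 0.76107232 5.06603418] [ 0.01555064  0.07117463 -0.02294835] 7.725
```

Contact at TCP z 77.9, exactly the predicted seated height (78). Release, retreat, and go grasp the neck.

Run:
```python
from h import *
ctrl.gripper_to(60,40)
p0=sensors.read_state()["eef_pos"]
ctrl.hold(0.3)
ctrl.move_l([p0[0],p0[1],170],vel=150)
ctrl.gripper_to(85,40)
R=down(np.radians(-77.3))
ctrl.move_ptp([481,300.6,170],R)
a,_=optics.grab_frame("top"); b,_=optics.grab_frame("scene"); np.savez("s3.npz",q=a,p=b)
A=cv2.resize(a[155:255,290:450,::-1],None,fx=4,fy=4,interpolation=3)
B=cv2.resize(b[150:240,90:190,::-1],None,fx=2,fy=2,interpolation=3)
C=np.zeros((600,640,3),np.uint8);C[:400]=A;C[400:580,:200]=B;B=cv2.resize(b[130:280,330:430,::-1],None,fx=1.3,fy=1.3);C[400:595,220:350]=B
cv2.imwrite("pics/s3.png",C)
print(sensors.read_state()["t"],sensors.read_state()["eef_pos"])
```

```text
11.85 [481.65278204 299.77823523 170.02985256]
```

View pics/s3.png

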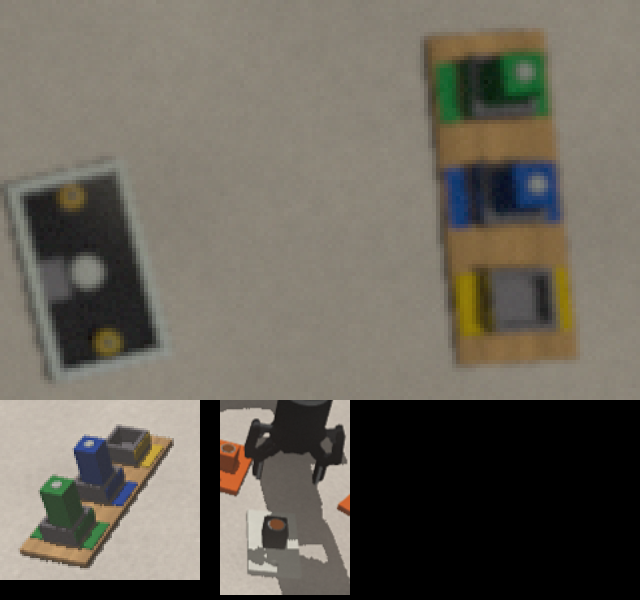

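Blue block stands in its slot at the same height as the green one (top at (537,184) in crop, upright in the scene view); tray is clear, collars at (71,196) and (108,342). Now grasp the neck and look.

Run:
```python
from h import *
ctrl.move_l([481,300.6,47],vel=120)
ctrl.gripper_to(25,100); ctrl.hold(0.1); s=sensors.read_state(); print(s["grip_width"],s["eef_pos"],s["force"],np.degrees(np.arctan2(*s["eef_rot"][[1,0],1])),s["t"])
a,_=optics.grab_frame("top"); b,_=optics.grab_frame("scene"); np.savez("s4.npz",q=a,p=b)
A=cv2.resize(a[175:255,180:260,::-1],None,fx=5,fy=5,interpolation=3)
B=cv2.resize(b[200:280,330:410,::-1],None,fx=5,fy=5,interpolation=3)
cv2.imwrite("pics/s4.png",np.clip(np.hstack([A,B])*1.3,0,255).astype(np.uint8))
```

```text
38.17631321607074 [481.84900609 301.05306081  47.98088168] [0.18543837 0.15564033 6.33423033] -77.30069228741688 13.6167
```

View pics/s4.png

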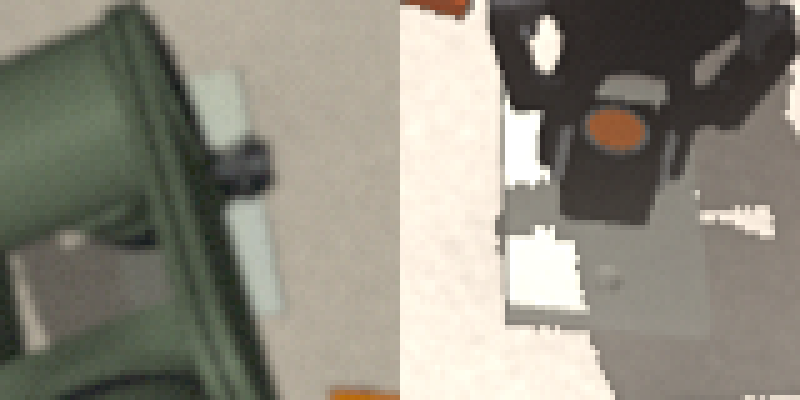

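Run:
```python
from h import *
from scipy.ndimage import center_of_mass
print("hole before/after",onplane("scene",[(371.4,255.4),(371.2,255.4)],12).round(1).tolist())
print("neck before/after",onplane("scene",[(373.4,225.1),(372.8,225.4)],52).round(1).tolist())
D=onplane("scene",[(261.7,181.6),(256.9,209.9)],48); print("dowel tips scene",D.round(1).tolist(), D.mean(0))
# brass centroids in top view without the block
q=np.load("s3.npz")["q"].astype(float)
for (x,y) in ((307,203),(316,240)):
    w=q[y-5:y+7,x-6:x+7]; m=np.clip(w[...,0]-w[...,2]-25,0,60)
    cy,cx=center_of_mass(m); uv=(x-6+cx,y-5+cy); print(uv, onplane("top",[uv],36).round(1))
# rim: fit outer corners again in s3 crop
P=onplane("top",[(290+(u+.5)/4-.5,155+(v+.5)/4-.5) for u,v in [(5,186),(122,160),(170,352),(50,380)]],30)
print(P.round(1).tolist(),fit([(75,45),(75,-45),(-75,-45),(-75,45)],P))
c=optics.camera_params("top"); print("cam",-c["R"].T@c["t"])
```

```text
hole before/after [[534.7, 314.0, 12.0], [534.9, 313.6, 12.0]]
neck before/after [[478.8, 302.3, 52.0], [480.2, 301.2, 52.0]]
dowel tips scene [[414.7, 5.4, 48.0], [517.6, 31.5, 48.0]] [466.13726689  18.44076675  48.        ]
(np.float64(307.36208625877634), np.float64(203.97191574724172)) [[517.6  31.7  36. ]]
(np.float64(316.31559497413156), np.float64(240.1788617886179)) [[412.3   4.5  36. ]]
[[525.9, 80.1, 30.0], [546.8, -6.0, 30.0], [406.3, -42.0, 30.0], [384.4, 45.0, 30.0]] (array([465.84366102,  19.29630497]), np.float64(0.24554466167987846), array([2.04603271, 2.74327173, 2.33241045, 2.24257321]))
cam [ 381.03492721   89.74182002 1176.93732236]
```

Estimates from both cameras agree within ~1 mm: lower half centre (465.6,18.6), yaw 14.5°; upper half sits ≈ -1.1 mm in x relative to TCP. Lift, carry above the dowels and check.

Run:
```python
from h import *
p=sensors.read_state()["eef_pos"]
ctrl.move_l([p[0],p[1],150],vel=120)
R=down(np.radians(-75.5))
ctrl.move_ptp([466.6,18.6,150],R)
ctrl.move_l([466.6,18.6,104],vel=100); ctrl.hold(.2)
s=sensors.read_state(); print(s["grip_width"],s["eef_pos"],s["force"],s["wrist_torque"],np.degrees(np.arctan2(*s["eef_rot"][[1,0],1])),s["eef_rot"][:,2],s["t"])
a,_=optics.grab_frame("top"); b,_=optics.grab_frame("scene"); np.savez("s5.npz",q=a,p=b)
A=cv2.resize(a[175:275,270:350,::-1],None,fx=4,fy=4,interpolation=3)
B=cv2.resize(b[150:250,220:300,::-1],None,fx=6,fy=6,interpolation=3)
C=np.zeros((600,800,3),np.uint8);C[:400,:320]=A;C[:,320:]=B
cv2.imwrite("pics/s5.png",np.clip(C*1.2,0,255).astype(np.uint8))
z=s["eef_pos"][2]-48; th=np.radians(14.5); ex=np.array([np.cos(th),np.sin(th)]); ey=np.array([-ex[1],ex[0]]); c=s["eef_pos"][:2]-[1.1,0]
for nm,a_,b_,h in (("holeF",55,0,12),("cornF+",75,45,12),("cornF-",75,-45,12),("neck",0,0,52),("cornF-low",75,-45,0),("cornF+low",75,45,0)):
    uv=proj("scene",np.r_[c+a_*ex+b_*ey,z+h])[0]; print(nm,uv.round(1),"crop",(320+(uv[0]-220+.5)*6-.5).round(),((uv[1]-150+.5)*6-.5).round())
```

```text
38.48663019174718 [467.45205713  18.54511316 104.90841734] [ 1.14390548  0.47617637 -2.83805553] [-0.00166064  0.01999802 -0.01662543] -75.48932575189484 [ 2.01122606e-03 -3.18053818e-04 -9.99997927e-01] 16.625
holeF [256.7 204.1] crop 543.0 327.0
cornF+ [275.2 211.1] crop 653.0 369.0
cornF- [236.5 208.7] crop 421.0 355.0
neck [259.  176.1] crop 556.0 159.0
cornF-low [236.7 212.4] crop 423.0 377.0
cornF+low [275.1 214.9] crop 653.0 392.0
```

View pics/s5.png

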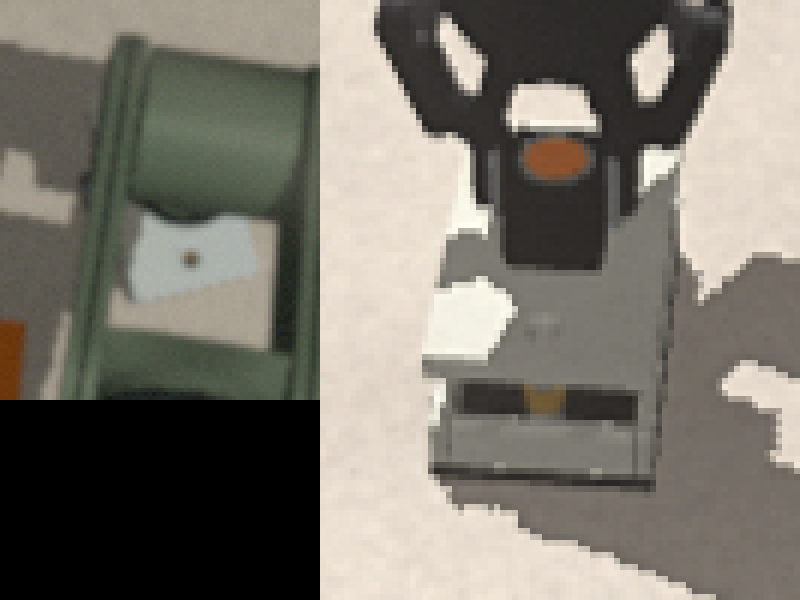

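Top view shows the rear hole at (190,259) with a brass/steel dowel visible inside; scene hole at (543,325) and neck (556,158) match the prediction within 2 crop pixels. Correct the 0.8 mm x offset and lower carefully.

Run:
```python
from h import *
print("rear hole",onplane("top",[(317.1,239.4)],68.9).round(1), "expected for pose", (467.45-1.1-55*np.cos(.253)).round(1),(18.55-55*np.sin(.253)).round(1))
ctrl.move_l([465.8,18.6,100],vel=60); ctrl.hold(.2)
s0=sensors.read_state(); print(s0["eef_pos"],s0["force"])
r=ctrl.move_l([465.8,18.6,86],vel=25,threshold=6)
s=sensors.read_state(); print(r,s["eef_pos"],s["force"]-s0["force"],s["wrist_torque"]-s0["wrist_torque"],s["t"])
```

```text
rear hole [[413.7   4.8  68.9]] expected for pose 413.1 4.8
[465.81920257  18.56855283  99.99313519] [ 0.24009    -0.55344421 -3.09683324]
False [465.82643592  18.61195242  85.94973915] [-0.71115245 -0.05736945  0.32630413] [ 0.00166173  0.06031626 -0.06609771] 17.8833
```

It slid over both dowels with no axial force (underside 38 mm, below the 48 mm tips). Now press.

Run:
```python
from h import *
s0=sensors.read_state()
for z in (82,80,79,78,77.5,77,76.5,76):
    r=ctrl.move_l([465.9,18.6,z],vel=20,threshold=25); ctrl.hold(.15)
    s=sensors.read_state(); print(z,r,s["eef_pos"].round(2),(s["force"]-s0["force"]).round(1),(s["wrist_torque"]-s0["wrist_torque"]).round(2),round(s["grip_width"],2),s["t"])
    if r or s["force"][2]-s0["force"][2]>32: break
```

```text
82 False [466.63  18.52  82.68] [0.3 0.4 6.7] [-0.    0.09  0.02] 38.33 18.3833
80 False [466.66  18.5   80.83] [-1.1  1.9  9.4] [ 0.05  0.24 -0.02] 38.58 18.7833
79 False [466.68  18.5   80.01] [-1.3  1.3 11.9] [0.04 0.34 0.07] 38.75 19.1833
78 False [466.69  18.5   79.18] [-1.7  0.5 12.5] [0.06 0.42 0.03] 38.57 19.5833
77.5 False [466.7   18.49  78.77] [-1.8  0.7 14.2] [ 0.07  0.48 -0.04] 38.66 19.9833
77 False [466.72  18.51  78.37] [-2.9  1.6 13.6] [0.06 0.5  0.02] 38.69 20.3833
76.5 False [466.75  18.49  78.03] [-3.2  0.8 16.1] [ 0.11  0.62 -0.02] 38.95 20.7833
76 False [466.71  18.48  77.94] [-4.7  1.8 19.3] [0.18 0.77 0.03] 38.47 21.1833
```

Hard stop reached at z ≈ 77.95 (predicted 78) with force now rising. Add some margin and look.

Run:
```python
from h import *
for z in (75,74):
    ctrl.move_l([465.9,18.6,z],vel=20,threshold=30); ctrl.hold(.3)
    s=sensors.read_state(); print(z,s["eef_pos"].round(2),s["eef_rot"][:,2].round(4),s["force"].round(1),s["wrist_torque"].round(2),round(s["grip_width"],2),s["t"])
a,_=optics.grab_frame("top"); b,d=optics.grab_frame("scene"); np.savez("s6.npz",q=a,p=b)
A=cv2.resize(a[150:270,270:350,::-1],None,fx=4,fy=4,interpolation=3)
B=cv2.resize(b[150:250,220:300,::-1],None,fx=6,fy=6,interpolation=3)
C=np.zeros((600,800,3),np.uint8);C[:480,:320]=A;C[:,320:]=B
cv2.imwrite("pics/s6.png",np.clip(C*1.3,0,255).astype(np.uint8))
b=b[150:250,70:200,::-1]; cv2.imwrite("pics/s6r.png",cv2.resize(b,None,fx=4,fy=4,interpolation=3))
```

```text
75 [466.72  18.48  77.89] [ 8.e-04 -2.e-04 -1.e+00] [-7.2 -0.7 23.4] [0.33 1.31 0.  ] 38.82 21.7333
74 [466.74  18.48  77.88] [ 4.e-04 -3.e-04 -1.e+00] [-11.2  -0.3  31.2] [ 0.43  1.89 -0.04] 38.19 22.2833
```

View pics/s6.png

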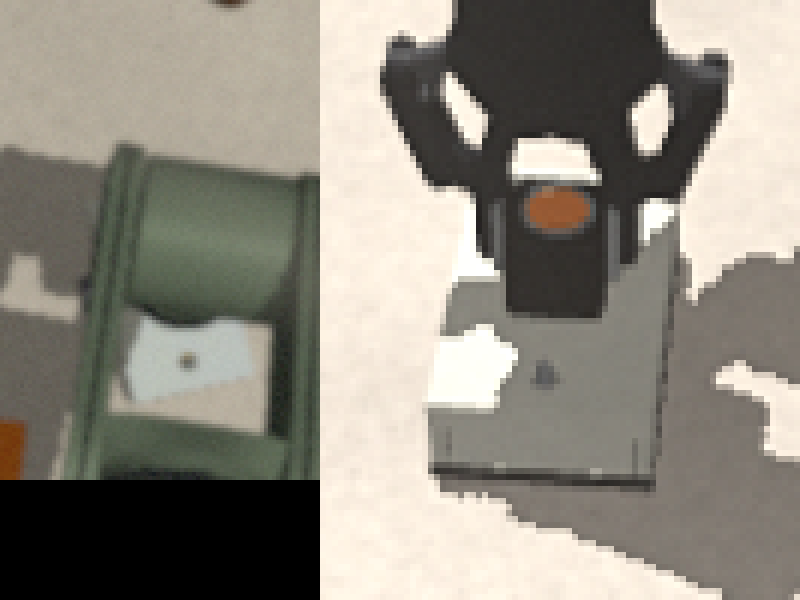

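View pics/s6r.png

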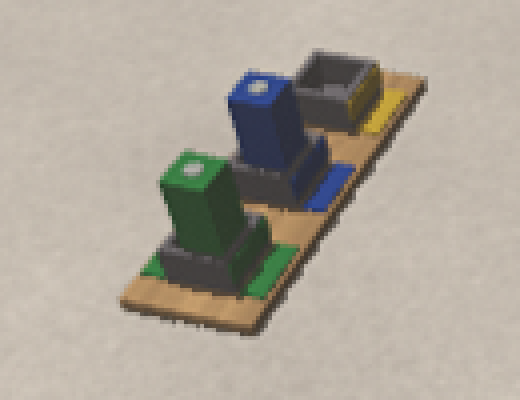

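The halves meet with no visible gap. The front dowel tip shows through its hole at (545,375) and the rear one at (187,361). The blue block sits in the blue slot at green-block height. Handing in.

Run:
```python
from h import *
ctrl.hold(.3); s=sensors.read_state(); print(s["eef_pos"].round(2),s["force"].round(1),s["grip_width"],s["t"])
ctrl.finish_job()
```

```text
[466.72  18.46  77.87] [-11.6   0.4  31.5] 38.64211536792748 22.6833
the job is handed in; nothing more can be done
```

The job is handed in at about 22.7 s of the 72 s allowed; it reported no verdict. The blue block is back in its slot, and the upper half is held pressed shut on the lower half.

- **Blue block:** I lowered it into the blue (middle) slot. It touched down with the tool at z = 77.9 mm, against 78 mm expected for fully seated, and I let go. Later pictures show it upright at the same height as the green block.
- **Upper half:** I gripped it by its neck and fitted it over both dowels with almost no axial force. I then pressed until it stopped hard at tool z ≈ 77.9 mm, against 78 mm expected for shut.
- **Last checks:** The arm was steady with about 31 N upward on the tool and the gripper still closed on the neck. The pictures show no gap on the visible sides and both dowel tips in their holes.
- **Small disagreements:**
    - Pressing built up a sideways force of about 11.6 N and a wrist moment of about 1.9 N m. The tool stayed level and its position stable.
    - The gripper read 38–39 mm on the 40 mm neck, which I took to be give in the grip.
- **Other parts:** I did not touch the green block, jar, eyepiece or orange look-alikes. The last pictures show only the green block clearly, unmoved. I did not measure the jar and eyepiece again at the end.

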